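Put the scale's check weights away in order of size

ROBOT

A 7-joint arm with a two-finger parallel gripper is mounted at the origin on a cart in front of the work surface, level with it; the furniture and walls round the work are solid. World frame = base frame: x ahead of the robot, y to its left, z up, the work surface at z = 0. Lengths are in m, angles in rad, forces in N, time in s.
With the tool pointing down it reaches from about 0.425 to 0.875 m from the base axis. Payload 4.7 kg.
Tool frame: the origin (TCP) lies between the finger pads; the fingertips stand 14 mm ahead of it and the grasp point (between the pads) lies 5 mm behind it; z points along the fingers, y is the line along which they close (so a half turn about z gives the same grasp; the last joint's range is limited). The gripper opens to 87 mm and grips with 3 to 60 N. Pads are 19 mm wide; open, the fingers measure 117 mm over their backs; the gripper's body (75 mm by 190 mm) begins 51 mm behind the grasp point.
Start: joints at [-1.257, 0.321, -0.07, 1.45, 0.023, 1.371, -0.057], TCP at [0.192, 0.621, 0.237] pointing down, gripper open.
Joint ranges: [-2.86, 2.86], [-0.3, 2.09], [-1.38, 1.24], [0.06, 2.45], [-1.56, 4.7], [0.09, 2.05], [-2.69, 2.69]. Speed limits (rad/s): [2.57, 2.57, 3.14, 3.14, 3.14, 3.14, 3.14].

INTERFACE

Orientations are given as a rotation vector (axis times angle).
In Python, from bench import ctrl gives the robot as it stands.
- The arm moves only by the shell command python3 -m inch 'ROWS' [OPENING] [FORCE]. ROWS is JSON, a list of rows, each a list of 6 numbers: the shift along the world's x, y, z in mm, then the turn, a rotation vector about the world's x, y, z in degrees. In form: [[tx, ty, tz, rx, ry, rz], ...]. A call has 1 to 20 rows; each row is the pose to reach, as a shift and turn from the pose commanded when the call began; what a row does not reach only later rows make up. A row lasts 1/8 s, in which the tool goes at most 62.5 mm and 10.7 degrees, less where a joint would pass 70% of its speed; a pose out of reach is approached as far as the arm can. A call with a gripper value outside its range is refused whole. OPENING is the finger opening in mm, from 0 to 87, set as the call begins (- or left out, the last holds). The fingers move at their own pace and stop on an object; FORCE is the grip in N (left out, the last holds). Time passes only in rows, so rows that repeat a pose let the fingers close. It gives the time, the measured TCP pose, the force, the opening and the grip force at its end, in the units of the state.
- ctrl.get_state(): the state, without advancing time (a new reading comes with each control period).
- ctrl.get_image(name): name is "side" or "top"; returns (picture, depth): 420x560x3 uint8, red, green, blue; 420x560 float32, m along the optical axis (not along the pixel's ray), 0 where there is no reading.
- ctrl.camera_params(name): a dict with "mtx" (3x3 intrinsics, pixels), "T" (4x4, takes a point from camera to world coordinates). Camera axes: x right, y down, z forward; pixel columns grow to the right and rows downward; lengths in m; the calibration is good to about 2 mm. A picture is of the moment at which its call begins. camera_params takes no time and is no camera call.
- ctrl.close_job(): hands the job in; it is judged then, once.
The state is a dict: "time": time; "joint_positions": joint angles; "qd": joint speeds; "joint_torque": joint torques, N m; "position": TCP position; "tool_rot": TCP orientation; "ft_force": force on the tool from outside, world axes, zero at the start; "torque": the same for the moment, N m; "grip_width": opening from 0.0 (shut) to 1.0 (fully open); "grip_force": force on a finger pad.
Only numpy, scipy, OpenCV 4.12 (cv2) and the standard library are available. Lean on these libraries where they do the work, as an engineer would, in place of code of your own. Each camera call takes 0.05 s, during which the arm holds its last target. There are 200 camera calls.

TASK

Put the four brass check weights back on their wooden board in order of size: the largest on the felt pad next to the dark wooden knob, then smaller and smaller along the row, each standing upright in the middle of its own pad. Do not tip any weight over, and leave the pot of picks where it stands.

Things in the scene. Friction and masses are not known exactly. Their poses are not given: they have to be found in the camera images.
- weight_a: the largest of four brass check weights of the same kind: upright round body 50 mm in diameter and 50 mm high (straight-sided), with a neck and a narrower knob on top, 76 mm high in all; about 850 g; loose, can be gripped across the round body; origin at the centre of its underside, z up its axis
- weight_b: the second largest of four brass check weights of the same kind: upright round body 40 mm in diameter and 39 mm high (straight-sided), with a neck and a narrower knob on top, 60 mm high in all; about 420 g; loose, can be gripped across the round body; origin at the centre of its underside, z up its axis
- weight_c: the third largest of four brass check weights of the same kind: upright round body 31 mm in diameter and 29 mm high (straight-sided), with a neck and a narrower knob on top, 46 mm high in all; about 200 g; loose, can be gripped across the round body; origin at the centre of its underside, z up its axis
- weight_d: the smallest of four brass check weights of the same kind: upright round body 24 mm in diameter and 20 mm high (straight-sided), with a neck and a narrower knob on top, 34 mm high in all; about 90 g; loose, can be gripped across the round body; origin at the centre of its underside, z up its axis
- pad0: one of four identical round grey felt pads, 58 mm in diameter and 3 mm thick, fixed in one straight row, 72 mm apart, on a pale wooden board (376 x 94 x 18 mm, fixed on the worktop); which pad has which number changes; origin at the centre of its underside, 18 mm over the worktop, so that its top is 21 mm over the worktop
- pad1: one of four identical round grey felt pads, 58 mm in diameter and 3 mm thick, fixed in one straight row, 72 mm apart, on a pale wooden board (376 x 94 x 18 mm, fixed on the worktop); which pad has which number changes; origin at the centre of its underside, 18 mm over the worktop, so that its top is 21 mm over the worktop
- pad2: one of four identical round grey felt pads, 58 mm in diameter and 3 mm thick, fixed in one straight row, 72 mm apart, on a pale wooden board (376 x 94 x 18 mm, fixed on the worktop); which pad has which number changes; origin at the centre of its underside, 18 mm over the worktop, so that its top is 21 mm over the worktop
- pad3: one of four identical round grey felt pads, 58 mm in diameter and 3 mm thick, fixed in one straight row, 72 mm apart, on a pale wooden board (376 x 94 x 18 mm, fixed on the worktop); which pad has which number changes; origin at the centre of its underside, 18 mm over the worktop, so that its top is 21 mm over the worktop
- knob: dark turned wooden knob, 30 mm in diameter and 43 mm high, fixed on the board at one end of the row of pads (either end), in line with it, 54 mm from the centre of the nearest pad; at the other end is only a flat steel screw plug; origin at the centre of its underside on the board; its y axis runs along the row (either way), its x axis across it
- pick_pot: bystander: small blue-grey round pot full of wooden picks, 48 mm in diameter, 79 mm high, loose, at the near right; origin at the centre of its underside

How it is judged:
By the outcome, as a careful person would: the job done as asked, in the order asked, and still so for the second after the job is handed in, with the robot touching nothing.
It also fails if it takes over 96 s, if anything falls off the work surface, if the arm or the gripper's body presses on something with over 40 N, if the wrist force passes 120 N, or if a joint passes its speed limit or range.

## Working session

There is one attempt and no reset: what is moved stays moved. The work goes in short steps, Python scripts to look and compute and a shell command to move; the robot and the scene stay as the last step left them, time stands still between calls to the robot, and variables do not carry over. Pictures are saved under pics/ and viewed, at most 14 in all, crops included, and the job is handed in when it is done.

```bash
mkdir -p pics; ls; python3 - <<'E'
from bench import ctrl
import cv2,numpy as np
s=ctrl.get_state();print(s['time'],s['position'],s['tool_rot'],s['grip_width'])
for n in("top","side"):
    im,d=ctrl.get_image(n);cv2.imwrite(f"pics/{n}0.png",im[:,:,::-1]);np.savez(f"{n}0.npz",im=im,d=d)
    p=ctrl.camera_params(n);print(n,np.round(p['mtx'],1).tolist(),np.round(p['T'],3).tolist())
E
```

```text
pics
0.0 [0.19185296 0.62047277 0.23545207] [-4.69020834e-01 -3.10621498e+00  3.06661313e-03] 0.9966424521243102
top [[385.3, 0.0, 287.2], [0.0, 385.3, 213.2], [0.0, 0.0, 1.0]] [[-0.014, -0.981, 0.191, 0.362], [-0.999, 0.02, 0.026, -0.014], [-0.03, -0.191, -0.981, 0.866], [0.0, 0.0, 0.0, 1.0]]
side [[402.9, 0.0, 281.3], [0.0, 402.9, 212.6], [0.0, 0.0, 1.0]] [[0.983, -0.092, 0.158, 0.398], [-0.181, -0.38, 0.907, -0.76], [-0.023, -0.92, -0.39, 0.375], [0.0, 0.0, 0.0, 1.0]]
```

View pics/top0.png

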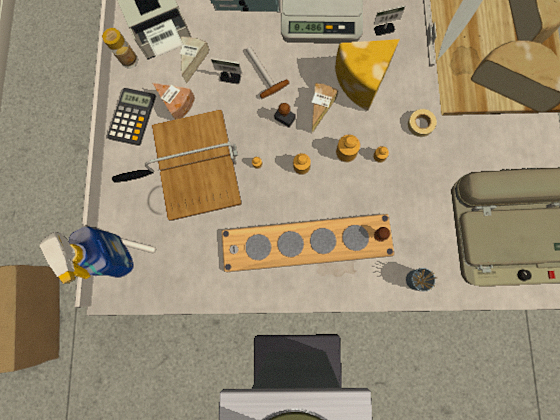

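View pics/side0.png

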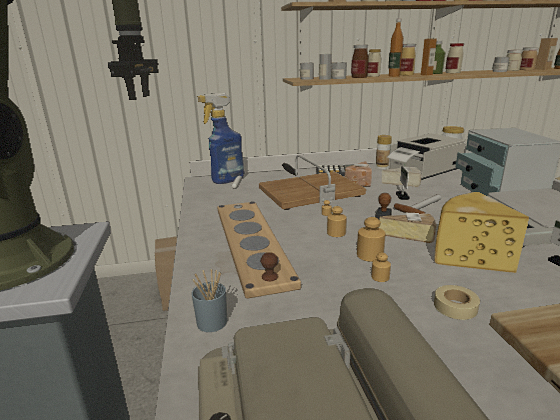

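The top view shows the board with pads at about (258,247), (290,244), (323,240) and (356,237), and the dark knob at (381,234), the right end. The weights are at (257,161) small, (302,162), (348,148) the largest and (381,153) small. The pot is at (421,279). The side view confirms all of these are upright, and the wire of the cheese cutter is close to the weight at (257,161).

```bash
cat > h.py <<'E'
from bench import ctrl
import cv2,numpy as np
def ray(n,uv,z):
    p=ctrl.camera_params(n);K,T=p['mtx'],p['T']
    d=T[:3,:3]@np.linalg.inv(K)@np.array([*uv,1.]);return (T[:3,3]+d*(z-T[2,3])/d[2])
def cloud(n,d):
    p=ctrl.camera_params(n);K,T=np.array(p['mtx']),np.array(p['T'])
    v,u=np.indices(d.shape);c=np.stack([(u-K[0,2])/K[0,0]*d,(v-K[1,2])/K[1,1]*d,d],-1)
    return c@T[:3,:3].T+T[:3,3]
def brass(im):
    h=cv2.cvtColor(im,cv2.COLOR_RGB2HSV);return cv2.inRange(h,(12,150,60),(24,255,255))
E
python3 - <<'E'
from h import *
for n,rois in (("top",dict(A=(348,148),B=(302,162),s1=(257,161),s2=(381,153))),("side",dict(A=(371,240),B=(337,222),s1=(326,208),s2=(381,268)))):
    f=np.load(f"{n}0.npz");im,d=f['im'],f['d'];P=cloud(n,d)
    m=brass(im);nl,lab,st,c=cv2.connectedComponentsWithStats(m)
    for k,(u,v) in rois.items():
        i=min(range(1,nl),key=lambda i:(np.hypot(*(c[i]-(u,v))) if st[i,4]>25 else 1e9))
        q=P[(lab==i)&(d>0)];zt=np.percentile(q[:,2],97);t=q[q[:,2]>zt-.006]
        print(n,k,st[i],c[i].round(1),'ztop',zt.round(4),'topc',t[:,:2].mean(0).round(4),len(t),'all min/max',np.percentile(q,2,0).round(3),np.percentile(q,98,0).round(3))
im=np.load("top0.npz")['im'];h=cv2.cvtColor(im,cv2.COLOR_RGB2HSV)
print(h[247,258],h[240,323],h[255,275],h[234,381])
m=cv2.inRange(h,(0,0,60),(180,70,175));m2=np.zeros_like(m);m2[228:262,240:372]=m[228:262,240:372]
m2=cv2.morphologyEx(m2,cv2.MORPH_OPEN,np.ones((5,5)))
for c in cv2.findContours(m2,0,1)[0]:
    if cv2.contourArea(c)>100:
        e=cv2.minEnclosingCircle(c);M=cv2.fitEllipse(c);print('pad',np.round(e,1) if 0 else e,M[1],ray("top",M[0],.021).round(4),cv2.contourArea(c))
# pot
P=cloud("top",np.load("top0.npz")['d'])
q=P[260:300,400:440].reshape(-1,3);q=q[q[:,2]>.03];print('pot',q.min(0),q.max(0))
E
```

```text
top A [336 135  24  27 477] [347.5 147.6] ztop 0.0767 topc [ 0.6737 -0.1316] 117 all min/max [ 0.65  -0.152  0.01 ] [ 0.692 -0.108  0.077]
top B [293 154  17  20 273] [301.3 163.2] ztop 0.0608 topc [ 0.6418 -0.026 ] 69 all min/max [ 0.623 -0.042  0.011] [ 0.657 -0.009  0.061]
top s1 [252 157  10  11  85] [256.5 162. ] ztop 0.0347 topc [0.6504 0.0777] 35 all min/max [0.64  0.068 0.01 ] [0.657 0.088 0.035]
top s2 [374 147  14  15 164] [380.6 153.8] ztop 0.0468 topc [ 0.6613 -0.2078] 50 all min/max [ 0.647 -0.218  0.009] [ 0.672 -0.194  0.047]
side A [380 194  11  17  73] [384.8 200.6] ztop 0.0653 topc [0.7595 0.0066] 25 all min/max [ 0.752 -0.001  0.028] [0.769 0.012 0.065]
side B [380 194  11  17  73] [384.8 200.6] ztop 0.0653 topc [0.7595 0.0066] 25 all min/max [ 0.752 -0.001  0.028] [0.769 0.012 0.065]
side s1 [380 194  11  17  73] [384.8 200.6] ztop 0.0653 topc [0.7595 0.0066] 25 all min/max [ 0.752 -0.001  0.028] [0.769 0.012 0.065]
side s2 [394 204  30  10  87] [407.7 208.8] ztop 0.0173 topc [0.8344 0.0312] 66 all min/max [0.815 0.005 0.008] [0.85  0.063 0.017]
[ 20  12 126] [ 24  10 126] [ 17 144 223] [ 11 180  95]
pad ((257.8500061035156, 246.85000610351562), 12.83150577545166) (24.50541114807129, 24.8184871673584) [0.453  0.0746 0.021 ] 476.5
pad ((290.19232177734375, 243.73077392578125), 12.828609466552734) (24.5291690826416, 24.748891830444336) [0.4586 0.0033 0.021 ] 475.5
pad ((355.2227783203125, 237.46534729003906), 13.012991905212402) (22.666479110717773, 25.705366134643555) [ 0.4682 -0.1401  0.021 ] 452.5
pad ((322.6199951171875, 240.5), 12.865345001220703) (24.655811309814453, 25.216243743896484) [ 0.4645 -0.0684  0.021 ] 486.5
pot [ 0.35282779 -0.29416252  0.03004717] [ 0.39963233 -0.01382406  0.86639553]
```

```bash
python3 - <<'E'
import cv2
a=cv2.imread("pics/top0.png")[130:290,220:420];cv2.imwrite("pics/c1.png",cv2.resize(a,None,fx=3.7,fy=3.7,interpolation=cv2.INTER_CUBIC))
E
```

```text
(no output)
```

View pics/c1.png

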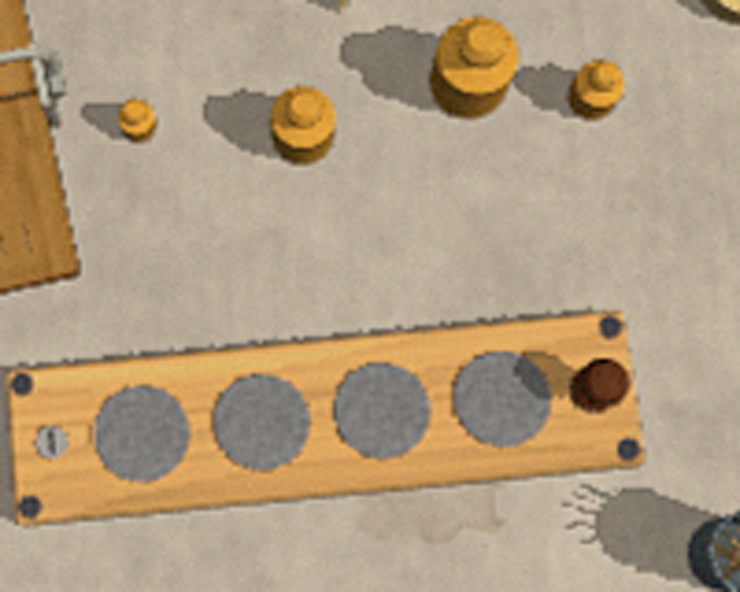

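The crop agrees: four clean pads, the knob at the right end and the screw plug at the left. The weights, left to right, are D (137,119), B (303,120), A (475,65) and C (597,88). Next I check obstacle heights around the picks and the path.

```bash
python3 - <<'E'
from h import *
P=cloud("top",np.load("top0.npz")['d']).reshape(-1,3)
ok=(P[:,2]<.5)&(P[:,2]>-.02);P=P[ok]
def hm(x0,x1,y0,y1,s):
    print("rows x down, cols y",np.arange(y0,y1,s).round(2))
    for x in np.arange(x0,x1,s):
        r=[]
        for y in np.arange(y0,y1,s):
            q=P[(P[:,0]>=x)&(P[:,0]<x+s)&(P[:,1]>=y)&(P[:,1]<y+s),2];r.append(int(1000*q.max()) if len(q) else -1)
        print(x.round(2),r)
hm(.3,.88,-.28,.2,.04)
q=P[(P[:,1]>.3)&(P[:,2]>.12)];print(q.min(0),q.max(0))
# body-top rim centres
f=np.load("top0.npz");C=cloud("top",f['d']);m=brass(f['im'])>0
for k,c,hb in (("A",(.674,-.131),.05),("B",(.642,-.026),.039),("C",(.662,-.207),.029),("D",(.651,.078),.020)):
    s=m&(np.hypot(C[...,0]-c[0],C[...,1]-c[1])<.035)
    t=s&(abs(C[...,2]-hb)<.003);uv=np.argwhere(t)[:,::-1].astype(np.int32)
    (x,y),r=cv2.minEnclosingCircle(C[t][:,:2].astype(np.float32));print(k,t.sum(),round(x,4),round(y,4),round(r,4))
E
```

```text
rows x down, cols y [-0.28 -0.24 -0.2  -0.16 -0.12 -0.08 -0.04  0.    0.04  0.08  0.12  0.16]
0.3 [4, 3, 4, 2, 3, 3, 3, 3, 3, 3, 2, 3]
0.34 [80, 4, 3, 4, 3, 4, 2, 3, 2, 3, 3, 3]
0.38 [79, 6, 3, 4, 17, 20, 20, 20, 20, 20, 21, 4]
0.42 [5, 20, 23, 23, 24, 23, 24, 24, 24, 24, 23, 2]
0.46 [3, 60, 62, 24, 24, 24, 24, 23, 23, 24, 21, 2]
0.5 [2, 22, 20, 22, 20, 20, 20, 19, 14, 3, 4, 26]
0.54 [4, 3, 3, 3, 2, 3, 2, 3, 3, 26, 27, 27]
0.58 [4, 2, 3, 2, 3, 3, 2, 3, 2, 24, 27, 28]
0.62 [3, 48, 29, 67, 51, 42, 63, 3, 35, 41, 88, 89]
0.66 [3, 48, 40, 79, 70, 3, 41, 3, 18, 46, 90, 90]
0.7 [21, 3, 3, 3, 2, 44, 2, 21, 4, 2, 26, 27]
0.74 [14, 3, 101, 2, 46, 46, 58, 66, 3, 2, 25, 28]
0.78 [2, 107, 108, 106, 47, 47, 3, 3, 17, 3, 2, 4]
0.82 [3, 108, 107, 108, 100, 46, 11, 21, 18, 4, 10, 2]
0.86 [107, 108, 108, 107, 107, 3, 4, 4, 18, 75, 76, 75]
[0.3759197  0.35326249 0.12010316] [0.48757795 0.43098187 0.25292013]
A 200 0.6739 -0.1313 0.0246
B 127 0.6411 -0.0256 0.0195
C 65 0.6618 -0.2075 0.0146
D 34 0.6505 0.0779 0.0114
```

```bash
python3 -m inch '[[0,0,60,0,0,0],[10,-15,110,0,0,0],[482,-752,110,0,0,-33],[482,-752,110,0,0,-33],[482,-752,110,0,0,-33],[482,-752,110,0,0,-33],[482,-752,110,0,0,-33],[482,-752,110,0,0,-33],[482,-752,110,0,0,-33],[482,-752,110,0,0,-33],[482,-752,110,0,0,-33],[482,-752,110,0,0,-33],[482,-752,110,0,0,-33],[482,-752,110,0,0,-33],[482,-752,110,0,0,-33],[482,-752,110,0,0,-33],[482,-752,50,0,0,-33],[482,-752,-10,0,0,-33],[482,-752,-70,0,0,-33],[482,-752,-70,0,0,-33]]' 66 50
```

```text
time: 2.6
position: [0.6703, -0.1295, 0.1607]
tool_rot: [-1.327, -2.835, 0.005]
ft_force: [0.1, 1.6, 0.7]
grip_width: 0.763
grip_force: 0.0
```

```bash
python3 - <<'E'
from h import *
for n in("top","side"):
    im,d=ctrl.get_image(n);cv2.imwrite(f"pics/{n}1.png",im[:,:,::-1])
s=ctrl.get_state();print(s['time'],s['position'],s['qd'].round(3) if hasattr(s['qd'],'round') else s['qd'])
E
```

```text
2.7 [ 0.67459328 -0.1311307   0.16802986] [-0.    -0.032  0.018 -0.047  0.001 -0.005  0.002]
```

View pics/side1.png

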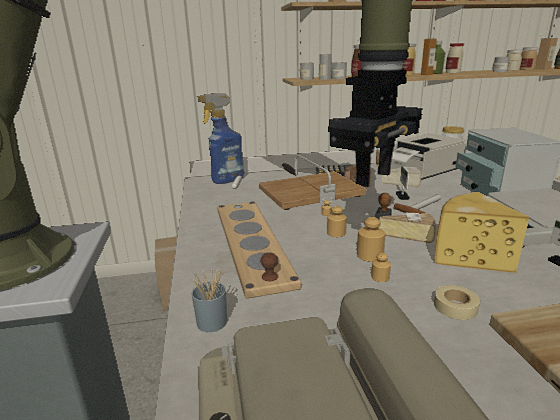

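The side view shows the gripper above weight A at (371,240), open and aligned, with the cheese at (480,230) clear of it.

```bash
python3 -m inch '[[0,0,-50,0,0,0],[0,0,-100,0,0,0],[0,0,-131,0,0,0],[0,0,-131,0,0,0],[0,0,-131,0,0,0]]' 66 50 && python3 -m inch '[[0,0,0,0,0,0],[0,0,0,0,0,0],[0,0,0,0,0,0],[0,0,0,0,0,0],[0,0,0,0,0,0]]' 0 50
```

```text
time: 3.32
position: [0.6766, -0.1317, 0.0394]
tool_rot: [1.329, 2.84, 0.002]
ft_force: [-0.4, -0.2, 0.6]
grip_width: 0.756
grip_force: 0.0
time: 3.95
position: [0.6749, -0.1309, 0.0369]
tool_rot: [1.331, 2.844, 0.002]
ft_force: [-1.5, 0.6, 5.4]
grip_width: 0.56
grip_force: 50.0
```

```bash
python3 -m inch '[[0,0,45,0,0,0],[0,0,90,0,0,0],[-50,-2,90,0,0,-8],[-100,-4,90,0,0,-16],[-150,-6,90,0,0,-25],[-205,-9,90,0,0,-35],[-205,-9,90,0,0,-35],[-205,-9,90,0,0,-35],[-205,-9,60,0,0,-35],[-205,-9,35,0,0,-35],[-205,-9,28,0,0,-35],[-205,-9,28,0,0,-35],[-205,-9,28,0,0,-35]]' && python3 - <<'E'
from h import *
im,d=ctrl.get_image("side");cv2.imwrite("pics/side2.png",cv2.resize(im[120:330,160:440,::-1],None,fx=2.5,fy=2.5))
s=ctrl.get_state();print(s['position'],s['ft_force'])
E
```

```text
time: 5.58
position: [0.4701, -0.1403, 0.0645]
tool_rot: [2.125, 2.312, 0.001]
ft_force: [-0.1, 0.1, -10.1]
grip_width: 0.562
grip_force: 50.0
[ 0.47008741 -0.14018652  0.06457466] [-0.32049044  0.01233023 -9.81357963]
```

View pics/side2.png

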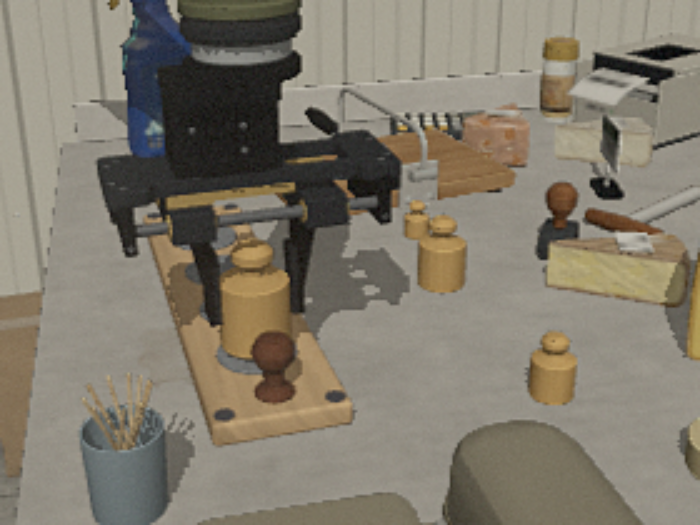

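Weight A hangs upright just over the pad by the knob, in the crop at (255,355) with the knob at (273,360). I lower it and check the force.

```bash
python3 -m inch '[[0,0,-4,0,0,0],[0,0,-6.5,0,0,0],[0,0,-7,0,0,0],[0,0,-7,0,0,0]]'
```

```text
time: 6.12
position: [0.4693, -0.1398, 0.0578]
tool_rot: [-2.125, -2.312, -0.002]
ft_force: [-4.9, 2.9, 5.1]
grip_width: 0.563
grip_force: 50.0
```

```bash
python3 -m inch '[[0,0,0,0,0,0],[0,0,0,0,0,0],[0,0,0,0,0,0],[0,0,40,0,0,0],[0,0,90,0,0,0],[50,33,100,0,0,0],[100,67,100,0,0,0],[171,114,100,0,0,0],[171,114,100,0,0,0],[171,114,60,0,0,0],[171,114,20,0,0,0],[171,114,-20,0,0,0],[171,114,-34,0,0,0],[171,114,-34,0,0,0],[171,114,-34,0,0,0]]' 64 && python3 - <<'E'
from h import *
for n in ("top","side"):
    im,d=ctrl.get_image(n);cv2.imwrite(f"pics/{n}3.png",cv2.resize(im[110:310,160:440,::-1],None,fx=2.5,fy=2.5))
print(ctrl.get_state()['position'],ctrl.get_state()['ft_force'])
E
```

```text
time: 8.0
position: [0.6415, -0.0262, 0.0244]
tool_rot: [2.125, 2.311, 0.003]
ft_force: [0.7, 0.6, 0.9]
grip_width: 0.734
grip_force: 0.0
[ 0.64137508 -0.02608402  0.0244839 ] [ 0.2707957   0.29705489 -0.13999564]
```

View pics/side3.png

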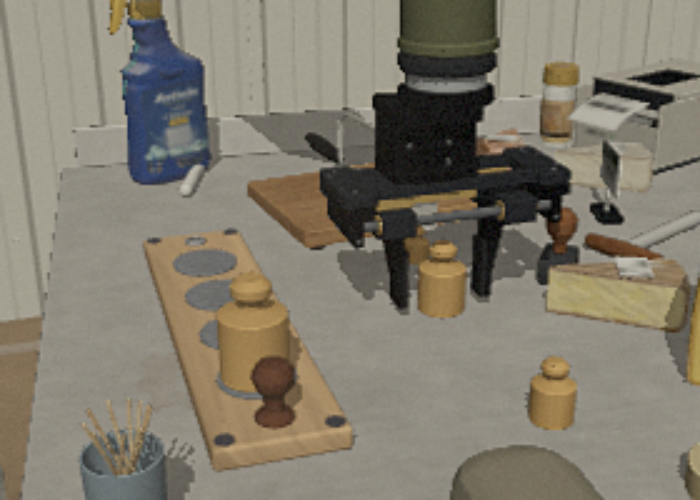

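A stands upright on its pad at (253,345). The fingers straddle B at (442,285).

```bash
python3 -m inch '[[0,0,0,0,0,0],[0,0,0,0,0,0],[0,0,0,0,0,0],[0,0,0,0,0,0],[0,0,0,0,0,0]]' 0 45
```

```text
time: 8.72
position: [0.6407, -0.0259, 0.0229]
tool_rot: [2.125, 2.312, 0.002]
ft_force: [2.6, -0.4, 1.2]
grip_width: 0.447
grip_force: 45.0
```

```bash
python3 -m inch '[[0,0,40,0,0,0],[0,0,80,0,0,0],[-60,-14,80,0,0,0],[-118,-28,80,0,0,0],[-176.5,-42.5,80,0,0,0],[-176.5,-42.5,80,0,0,0],[-176.5,-42.5,80,0,0,0],[-176.5,-42.5,50,0,0,0],[-176.5,-42.5,27,0,0,0],[-176.5,-42.5,24,0,0,0],[-176.5,-42.5,22,0,0,0],[-176.5,-42.5,20.5,0,0,0],[-176.5,-42.5,20.5,0,0,0]]'
```

```text
time: 10.35
position: [0.4645, -0.0686, 0.0439]
tool_rot: [2.125, 2.312, 0.002]
ft_force: [1.6, -0.7, -1.2]
grip_width: 0.447
grip_force: 45.0
```

```bash
python3 -m inch '[[0,0,-1,0,0,0],[0,0,-1,0,0,0]]' && python3 -m inch '[[0,0,0,0,0,0],[0,0,0,0,0,0],[0,0,0,0,0,0],[0,0,50,0,0,0],[0,0,110,0,0,0],[49,-35,110,0,0,10],[98,-70,110,0,0,20],[147,-105,110,0,0,30],[197.5,-139,110,0,0,40],[197.5,-139,110,0,0,50],[197.5,-139,110,0,0,60],[197.5,-139,110,0,0,70],[197.5,-139,110,0,0,70],[197.5,-139,60,0,0,70],[197.5,-139,10,0,0,70],[197.5,-139,-24,0,0,70],[197.5,-139,-24,0,0,70],[197.5,-139,-24,0,0,70]]' 56 && python3 - <<'E'
from h import *
for n in ("top","side"):
    im,d=ctrl.get_image(n);cv2.imwrite(f"pics/{n}4.png",cv2.resize(im[110:310,160:440,::-1],None,fx=2.5,fy=2.5))
print(ctrl.get_state()['position'],ctrl.get_state()['ft_force'])
E
```

```text
time: 10.6
position: [0.4646, -0.0686, 0.0438]
tool_rot: [2.126, 2.313, 0.003]
ft_force: [-2.5, 0.4, 10.2]
grip_width: 0.451
grip_force: 45.0
time: 12.85
position: [0.6609, -0.2074, 0.0177]
tool_rot: [-0.415, -3.114, -0.0]
ft_force: [-0.3, -0.1, -0.0]
grip_width: 0.646
grip_force: 0.0
[ 0.66100839 -0.2074006   0.01807694] [ 0.35900123  0.78385186 -0.14954178]
```

View pics/side4.png

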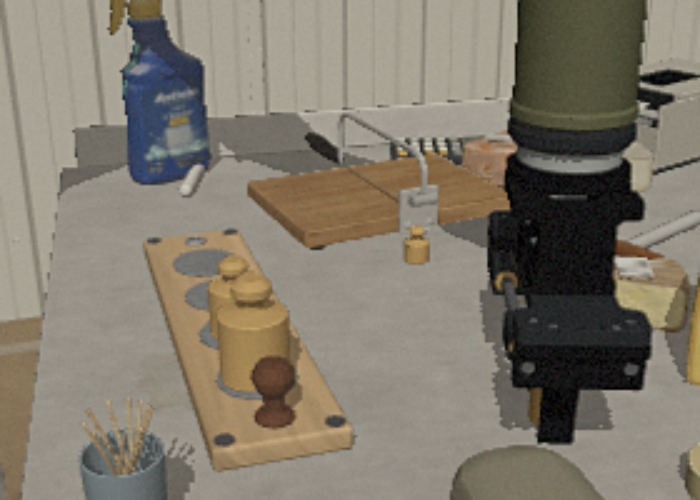

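B stands upright on its pad. In this view the near finger at (558,410) hides part of C at (537,405), so I check this by projection.

```bash
python3 - <<'E'
from h import *
p=ctrl.camera_params("side");K,T=np.array(p['mtx']),np.array(p['T']);Ti=np.linalg.inv(T)
for n,P in (("C edge-",(.6463,-.2073,.01)),("C edge+",(.677,-.2073,.01)),("finger lo",(.661-.26*.036-.0095,-.207-.966*.036,.01)),("finger hi",(.661-.26*.036+.0095,-.207-.966*.036,.01))):
    c=K@(Ti@np.array([*P,1]))[:3];u=c[:2]/c[2];print(n,((u-[160,110])*2.5).round())
E
```

```text
C edge- [529. 409.]
C edge+ [572. 404.]
finger lo [543. 438.]
finger hi [571. 434.]
```

View pics/top4.png

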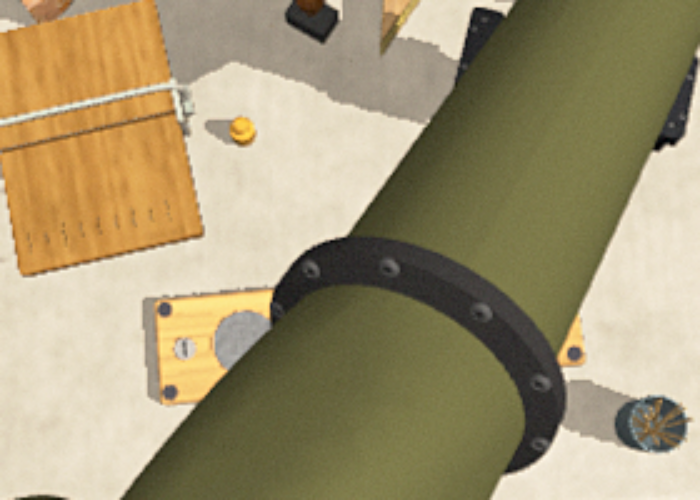

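The projection matches what the picture shows, so the fingers straddle C. In the top view the arm hides C, D stands free at (242,130), and the cutter's end is at (192,105).

```bash
python3 -m inch '[[0,0,0,0,0,0],[0,0,0,0,0,0],[0,0,0,0,0,0],[0,0,0,0,0,0],[0,0,0,0,0,0]]' 0 40
```

```text
time: 13.58
position: [0.661, -0.2075, 0.0182]
tool_rot: [0.415, 3.114, 0.0]
ft_force: [0.1, 0.3, 1.6]
grip_width: 0.348
grip_force: 40.0
```

```bash
python3 -m inch '[[0,0,55,0,0,0],[0,0,110,0,0,0],[-40,42,110,0,0,-10],[-80,84,110,0,0,-20],[-120,126,110,0,0,-30],[-160,168,110,0,0,-40],[-203,211,110,0,0,-50],[-203,211,110,0,0,-60],[-203,211,110,0,0,-70],[-203,211,110,0,0,-70],[-203,211,110,0,0,-70],[-203,211,70,0,0,-70],[-203,211,35,0,0,-70],[-203,211,25,0,0,-70],[-203,211,22,0,0,-70],[-203,211,20,0,0,-70],[-203,211,20,0,0,-70]]'
```

```text
time: 15.7
position: [0.459, 0.0037, 0.0391]
tool_rot: [2.125, 2.312, 0.003]
ft_force: [-0.0, 0.3, 0.4]
grip_width: 0.344
grip_force: 40.0
```

```bash
python3 - <<'E'
from h import *
P=cloud("top",np.load("top0.npz")['d']).reshape(-1,3)
q=P[(P[:,0]>.53)&(P[:,0]<.78)&(P[:,1]<.18)&(P[:,1]>.03)&(P[:,2]>.055)&(P[:,2]<.3)]
print(q.min(0),q.max(0));i=np.argsort(q[:,1])[:6];print(q[i].round(3))
print(ctrl.get_state()['position'],ctrl.get_state()['ft_force'])
E
```

```text
[0.65649197 0.12156036 0.05520939] [0.67413488 0.17956761 0.09076966]
[[0.67  0.122 0.058]
 [0.672 0.122 0.07 ]
 [0.67  0.122 0.069]
 [0.67  0.123 0.064]
 [0.669 0.123 0.077]
 [0.669 0.124 0.06 ]]
[0.45903631 0.00367061 0.03909288] [-0.04573638  0.26738614  0.38036543]
```

```bash
python3 -m inch '[[0,0,-1,0,0,0],[0,0,-1,0,0,0]]' && python3 -m inch '[[0,0,0,0,0,0],[0,0,0,0,0,0],[0,0,0,0,0,0],[0,0,50,0,0,0],[0,0,100,0,0,0],[50,18,100,0,0,0],[100,37,100,0,0,0],[150,56,100,0,0,0],[192,71.5,100,0,0,0],[192,71.5,100,0,0,0],[192,71.5,100,0,0,0],[192,71.5,60,0,0,0],[192,71.5,20,0,0,0],[192,71.5,-20,0,0,0],[192,71.5,-20,0,0,0],[192,71.5,-20,0,0,0]]' 50 && python3 - <<'E'
from h import *
for n in ("top","side"):
    im,d=ctrl.get_image(n);cv2.imwrite(f"pics/{n}5.png",cv2.resize(im[110:310,160:440,::-1],None,fx=2.5,fy=2.5))
print(ctrl.get_state()['position'],ctrl.get_state()['ft_force'])
E
```

```text
time: 15.95
position: [0.4591, 0.0037, 0.039]
tool_rot: [-2.126, -2.313, -0.003]
ft_force: [-4.5, -0.3, 14.2]
grip_width: 0.344
grip_force: 40.0
time: 17.95
position: [0.6494, 0.0745, 0.018]
tool_rot: [-2.127, -2.312, -0.001]
ft_force: [0.5, 0.2, 1.1]
grip_width: 0.578
grip_force: 0.0
[0.64979963 0.07486944 0.01803841] [-0.07029566 -0.10937101 -0.25196398]
```

View pics/side5.png

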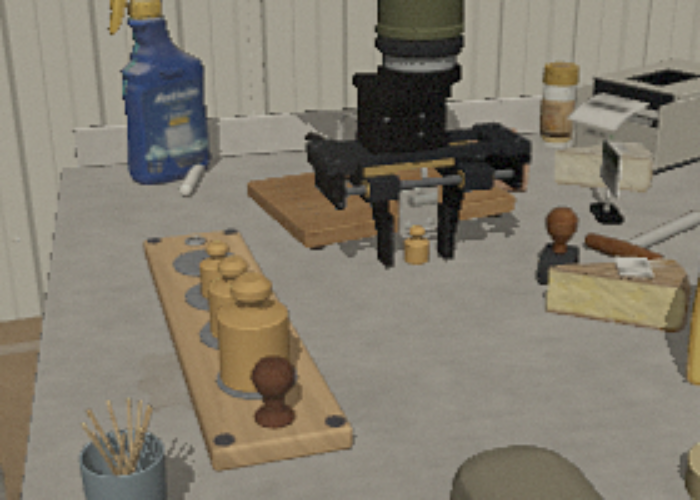

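The fingers straddle D at (417,248). A, B and C stand upright in the row.

```bash
python3 -m inch '[[0,0,0,0,0,0],[0,0,0,0,0,0],[0,0,0,0,0,0],[0,0,0,0,0,0],[0,0,0,0,0,0],[0,0,0,0,0,0]]' 0 35
```

```text
time: 18.8
position: [0.6501, 0.075, 0.0171]
tool_rot: [2.126, 2.313, 0.0]
ft_force: [-0.3, -0.2, -0.1]
grip_width: 0.265
grip_force: 35.0
```

```bash
python3 -m inch '[[0,0,45,0,0,0],[0,0,90,0,0,0],[-50,-1,90,0,0,0],[-100,-2,90,0,0,0],[-150,-3,90,0,0,0],[-197,-3.5,90,0,0,0],[-197,-3.5,90,0,0,0],[-197,-3.5,90,0,0,0],[-197,-3.5,60,0,0,0],[-197,-3.5,32,0,0,0],[-197,-3.5,25,0,0,0],[-197,-3.5,22,0,0,0],[-197,-3.5,20,0,0,0],[-197,-3.5,20,0,0,0],[-197,-3.5,20,0,0,0]]'
```

```text
time: 20.68
position: [0.4542, 0.0715, 0.038]
tool_rot: [2.125, 2.312, 0.003]
ft_force: [0.4, -2.0, 4.6]
grip_width: 0.262
grip_force: 35.0
```

Contact. I release, lift and retreat for a clear view.

```bash
python3 -m inch '[[0,0,0,0,0,0],[0,0,0,0,0,0],[0,0,0,0,0,0],[0,0,50,0,0,0],[0,0,110,0,0,0],[0,0,170,0,0,0],[0,0,230,0,0,0],[0,0,290,0,0,0],[-20,60,310,0,0,0],[-50,110,310,0,0,0],[-90,160,310,0,0,0],[-130,210,310,0,0,0],[-170,260,310,0,0,0],[-210,310,310,0,0,0],[-210,350,310,0,0,0],[-210,400,310,0,0,0],[-210,400,310,0,0,0]]' 50 && python3 - <<'E'
from h import *
im,d=ctrl.get_image("top");P=cloud("top",d)
cv2.imwrite("pics/top6.png",cv2.resize(im[180:300,210:440,::-1],None,fx=3.4,fy=3.4))
s,_=ctrl.get_image("side");cv2.imwrite("pics/side6.png",cv2.resize(s[190:340,180:330,::-1],None,fx=3.8,fy=3.8))
m=brass(im)>0
for k,c,hb in (("A",(.4702,-.1399),.071),("B",(.4645,-.0684),.06),("C",(.4587,.0033),.05),("D",(.453,.0746),.041)):
    t=m&(np.hypot(P[...,0]-c[0],P[...,1]-c[1])<.04)&(abs(P[...,2]-hb)<.003)
    (x,y),r=cv2.minEnclosingCircle(P[t][:,:2].astype(np.float32));print(k,t.sum(),'off mm',round(1e3*(x-c[0]),1),round(1e3*(y-c[1]),1),'r',round(1e3*r,1))
print(ctrl.get_state()['position'],ctrl.get_state()['time'])
E
```

```text
time: 22.8
position: [0.241, 0.4742, 0.3447]
tool_rot: [2.12, 2.316, -0.005]
ft_force: [0.8, -0.6, -0.3]
grip_width: 0.573
grip_force: 0.0
A 259 off mm -1.6 -0.7 r 24.9
B 160 off mm -0.9 0.1 r 19.6
C 89 off mm -0.2 -1.8 r 15.4
D 44 off mm 0.0 -0.3 r 11.8
[0.24298195 0.47115285 0.34622215] 22.9
```

View pics/top6.png

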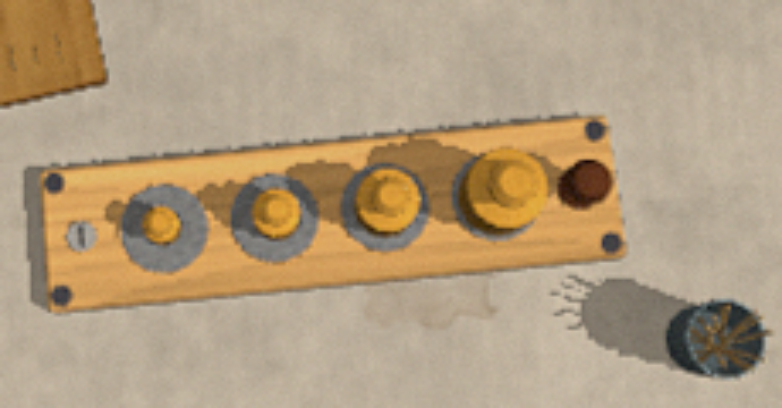

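View pics/side6.png

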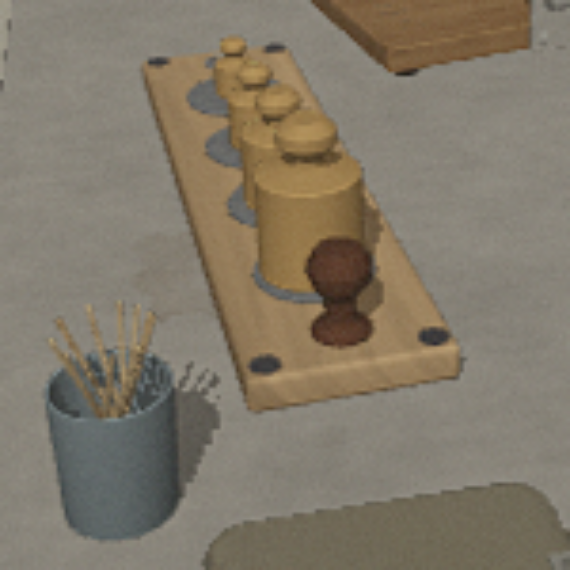

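All four weights stand upright within about 2 mm of their pad centres: A (507,190) next to the knob (585,184), then B (388,200), C (277,212) and D (161,225). The pot at (716,338) has not moved.

```bash
python3 -c "
from bench import ctrl
print(ctrl.close_job())"
```

```text
the job is handed in; nothing more can be done
None
```

Job handed in: all four weights stand upright within about 2 mm of their pad centres, largest next to the knob and decreasing along the row, and the pot of picks was not moved.

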